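# Wedge the sagging work plate level

## Task

The hinged steel work plate on the levelling stand sags at its open edge. Slide the wooden wedge, thin end first, along the lane under that edge until the plate sits level, its top flush with the tops of the two side cheeks, without jacking it far past level, and leave the wedge there holding it up. Keep the steel block on the plate where it is and do not disturb the other things around the stand.

Things in the scene. Friction and masses are not known exactly. Their poses are not given: they have to be found in the camera images.
- lane_end (a point): point on the stand, on the lane floor (8 mm above the desk) straight below the plate's sagging edge bar, midway across the lane. x runs along the lane into the stand (the way the wedge goes in), z up. The lane is 54 mm wide between low guide rails, 6 mm wide and 5 mm above the floor, from 120 to 15 mm in front of this point; under the plate it is clear to 120 mm beyond the point
- stand: the levelling stand, fixed to the desk; origin under its centre, 10 mm beyond the lane end point, axes alike. Plywood base 300 x 126 x 8 mm (long in x). Two aluminium side cheeks, 10 mm thick, from 53 to 63 mm either side of the middle, from 15 mm before the origin to the far end; their tops are 48 mm above the desk
- work_plate (a joint): tilt of the steel plate (148 x 100 x 8 mm) on its hinge, a level axis across the far end of the stand, 150 mm beyond the edge bar. 0 = sagging on its rests, 0.10 rad = level, flush with the cheeks' tops; more = open edge too high. It swings freely and falls back unless held up. The bar under its open edge is 9 mm above the lane floor at 0 and 24 mm at level
- plate_edge (a point): middle of the upper front rim of the work plate, at its open edge, 5 mm in front of the edge bar; 48 mm above the desk when the plate is level, about 32 mm when it sags
- wedge_center (a point): centre of mass of the loose plain wooden wedge, 11 mm above its underside, where it is 22 mm high. 130 mm long, 44 mm wide, flat underneath, upright sides; 4 mm high at the thin end, rising evenly (0.22 mm per mm) to 32.6 mm at the thick end. x points along it to the thin end, 82 mm away; the thick end is 48 mm the other way. About 120 g; can be gripped across its width
- wedge_tip (a point): middle of the wedge's thin end, on its underside; x points out of the thin end. The plate starts to lift when this is about 23 mm beyond the lane end point and is level at about 91 mm. Friction keeps the wedge where it is pushed; it does not slide back out
- block_center (a point): centre of the loose steel bench block, 50 x 50 x 24 mm, about 0.46 kg, that lies on the work plate about 65 mm beyond the edge bar and must stay on it where it is
- wood_offcut: loose wooden block, 50 x 58 x 26 mm, beside the stand, no part of the job; origin at the centre of its underside. The wedge and this block lie on either side of the stand's lane, either way round
- tin_2: loose round grey tin, 54 mm across, 19 mm high, behind on the left, no part of the job; origin at the centre of its underside
Mind the look-alikes: they are no part of the job. What is shaped like the part that bears block_center but orange or pink is not meant.

How it is judged:
By the outcome, as a careful person would: the job done as asked, in the order asked, and still so for the second after the job is handed in, with the robot touching nothing.
It also fails if it takes over 54 s, if anything falls off the work surface, if the arm or the gripper's body presses on something with over 40 N, if the wrist force passes 120 N, or if a joint passes its speed limit or range.

## Robot

A 6-joint arm with a two-finger parallel gripper is mounted at the origin on a cart in front of the work surface, level with it; the furniture and walls round the work are solid. World frame = base frame: x ahead of the robot, y to its left, z up, the work surface at z = 0. Lengths are in m, angles in rad, forces in N, time in s.
With the tool pointing down it reaches from about 0.35 to 0.775 m from the base axis. Payload 7.3 kg.
Tool frame: the origin (TCP) lies midway between the tips of the shut fingers; the grasp point (between the pads) lies 19 mm behind it (robot.tcp_to_grasp is the distance from the TCP to the grasp point, in m); x points along the fingers, z is the direction in which the jaws open and shut, and the axes are right-handed (so a half turn about x gives the same grasp; the last joint's range is limited). The gripper opens to 92 mm and grips with 3 to 60 N. Pads are 19 mm wide; open, the fingers measure 130 mm over their backs; the gripper's body (75 mm by 190 mm) begins 47 mm behind the grasp point.
Start: joints at [1.063, 0.342, 1.524, -0, 1.275, -0.146], TCP at [0.186, 0.491, 0.227] pointing down, gripper open.
Joint ranges: [-2.53, 2.53], [-0.77, 2.02], [0.04, 2.7], [-1, 4.14], [0.28, 2.66], [-3.11, 3.11]. Speed limits (rad/s): [2.57, 2.57, 3.14, 3.14, 3.14, 3.14].

## Interface

Orientations are given as [roll, pitch, yaw] about the fixed x, y, z axes, in that order (R = Rz(yaw) Ry(pitch) Rx(roll)).
In Python, from cell import robot gives the robot as it stands.
- The arm moves only by the tool move_arm, never from a script. Its argument "deltas" is a list of rows, each an object with "dp": the shift along the tool's x, y, z in m, a list of three; "turn": the turn, a rotation vector about the tool's x, y, z in degrees, a list of three. A call has 1 to 10 rows; each row is the pose to reach, as a shift and turn from the pose commanded when the call began, along the tool's axes at that moment; what a row does not reach only later rows make up. A row lasts 1/10 s, in which the tool goes at most 50 mm and 8.59 degrees, less where a joint would pass 70% of its speed; a pose out of reach is approached as far as the arm can. A call with a gripper value outside its range is refused whole. "hand" is the finger opening in m, from 0 to 0.0918, set as the call begins (left out, the last holds). The fingers move at their own pace and stop on an object; "squeeze" is the grip in N (left out, the last holds). Time passes only in rows, so rows that repeat a pose let the fingers close. It gives the time, the measured TCP pose, the force and the opening at its end, in the units of the state.
- robot.observe(): the state, without advancing time (a new reading comes with each control period).
- robot.read_camera(name): name is "side" or "top"; returns (picture, depth): 384x512x3 uint8, red, green, blue; 384x512 float32, m along the optical axis (not along the pixel's ray), 0 where there is no reading.
- robot.camera_info(name): a dict with "fx", "fy", "cx", "cy" (pixels), "k1" (the pictures are not rectified: a ray, as slopes to the right and down, at radius r is drawn at 1 + k1 r^2 times it, then the intrinsics apply), "R" (3x3) and "t" (3): a world point X has camera coordinates R X + t. Camera axes: x right, y down, z forward; pixel columns grow to the right and rows downward; lengths in m; the calibration is good to about 2 mm. A picture is of the moment at which its call begins. camera_info takes no time and is no camera call.
- robot.hand_in(): hands the job in, once; it reports no verdict.
The state is a dict: "time": time; "qpos": joint angles; "qvel": joint speeds; "joint_efforts": joint torques, N m; "tool_pos": TCP position; "tool_rot": TCP orientation; "contact_force": force on the tool from outside, world axes, zero at the start; "torque": the same for the moment, N m; "opening": finger opening in m.
Only numpy, scipy, OpenCV 4.12 (cv2) and the standard library are available. Lean on these libraries where they do the work, as an engineer would, in place of code of your own. Each camera call takes 0.05 s, during which the arm holds its last target.

## Working session

There is one attempt and no reset: what is moved stays moved. The work goes in short steps, Python scripts to look and compute and a tool call to move; the robot and the scene stay as the last step left them, time stands still between calls to the robot, and variables do not carry over. Pictures are saved under pics/ and viewed, and the job is handed in when it is done.

Besides the shell and the picture viewer there is one more tool, called as name(argument=value, ...) on one line, values as JSON. move_arm: Moves the arm, as the interface text tells. Its arguments: {"type":"object","properties":{"deltas":{"type":"array"},"hand":{"type":"number"},"squeeze":{"type":"number"}},"required":["deltas"]}

```bash
ls; mkdir -p pics; python3 - <<'E'
from cell import robot
import cv2,numpy as np
print(robot.observe())
for n in("side","top"):
    p,d=robot.read_camera(n)
    cv2.imwrite(f"pics/{n}0.png",p[:,:,::-1]); np.savez(f"{n}0.npz",p=p,d=d)
    print(n,robot.camera_info(n))
E
```

```text
pics
{'time': 0.0, 'qpos': array([ 1.06297829e+00,  3.42732168e-01,  1.52505783e+00, -6.58685807e-06,
        1.27544157e+00, -1.45980831e-01]), 'qvel': array([ 0.00115608, -0.00020597, -0.00083359, -0.00125902,  0.00055097,
        0.00148405]), 'joint_efforts': array([ 1.17484367e-03, -4.31249464e+01, -2.44212914e+01,  7.18196877e-02,
        5.59981016e-02, -1.49091438e-04]), 'tool_pos': array([0.18560154, 0.49062693, 0.22602585]), 'tool_rot': array([ 2.99945488,  1.5691574 , -2.07476938]), 'contact_force': array([0.27655139, 0.60933948, 0.27731925]), 'torque': array([-0.02509417, -0.01091602, -0.01049526]), 'opening': 0.09151761441244019}
side {'fx': 350.3850317989885, 'fy': 350.3850317989885, 'cx': 253.94347340586503, 'cy': 190.78944016088792, 'k1': -0.039395724231524674, 'R': array([[ 0.24973242, -0.96831345,  0.00167   ],
       [-0.40033207, -0.1048175 , -0.91035571],
       [ 0.88168472,  0.22667678, -0.41382326]]), 't': array([-0.28308678,  0.32859858,  0.28219245])}
top {'fx': 461.30097368242457, 'fy': 461.30097368242457, 'cx': 255.33090442324922, 'cy': 190.27717042325955, 'k1': -0.17597993292421618, 'R': array([[-0.01769174, -0.99925991, -0.03415589],
       [-0.98936469,  0.02242895, -0.14371659],
       [ 0.14437631,  0.03125004, -0.98902928]]), 't': array([-0.09076772,  0.67545672,  0.95616739])}
```

View pics/side0.png

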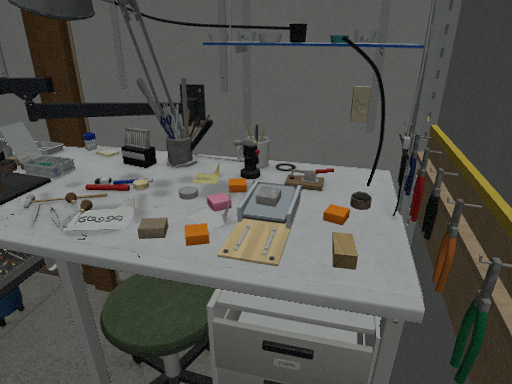

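View pics/top0.png

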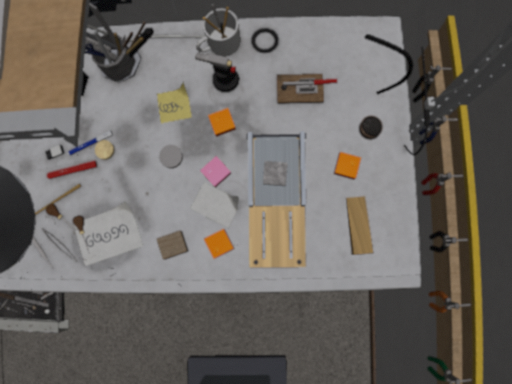

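```bash
cat > h.py <<'E'
import numpy as np,cv2
from cell import robot
def K(i): return np.array([[i['fx'],0,i['cx']],[0,i['fy'],i['cy']],[0,0,1]])
def rays(n,uv):
    i=robot.camera_info(n); uv=np.asarray(uv,float).reshape(-1,1,2)
    x=cv2.undistortPoints(uv,K(i),np.array([i['k1'],0,0,0,0.]))[:,0]
    return np.c_[x,np.ones(len(x))],i
def onz(n,uv,z):
    r,i=rays(n,uv); R=i['R'];c=-R.T@i['t']; w=r@R
    return c+w*((z-c[2])/w[:,2])[:,None]
def dep(n,uv,d):
    r,i=rays(n,uv); return (r*np.asarray(d).reshape(-1,1)-i['t'])@i['R']
def cloud(n,d):
    v,u=np.mgrid[0:384,0:512]; P=dep(n,np.c_[u.ravel(),v.ravel()],d.ravel()); return P.reshape(384,512,3)
def proj(n,X):
    i=robot.camera_info(n); rv=cv2.Rodrigues(i['R'])[0]
    return cv2.projectPoints(np.asarray(X,float).reshape(-1,3),rv,i['t'],K(i),np.array([i['k1'],0,0,0,0.]))[0][:,0]
E
python3 - <<'E'
from h import *
a=np.load('top0.npz');p,d=a['p'],a['d']
C=cloud('top',d)
for n,u,v in [('desk',330,220),('desk',200,270),('wedge near',362,248),('mid',359,225),('far',355,202),('base',270,260),('cheekL',250,160),('cheekR',304,160),('plate',265,185),('block',275,174),('offcut',172,245)]:
    print(n,C[v-1:v+2,u-1:u+2].reshape(-1,3).mean(0).round(4))
z=5
c1=cv2.resize(p[120:280,235:395,::-1],None,fx=z-1,fy=z-1,interpolation=cv2.INTER_CUBIC)
cv2.imwrite('pics/crop1.png',c1[:600])
s=np.load('side0.npz');c2=cv2.resize(s['p'][165:285,200:380,::-1],None,fx=4.4,fy=4.4,interpolation=cv2.INTER_CUBIC);cv2.imwrite('pics/crop2.png',c2)
E
```

```text
desk [ 0.6089 -0.2705 -0.0019]
desk [ 0.502   0.0252 -0.0023]
wedge near [ 0.5434 -0.335   0.0278]
mid [ 0.5947 -0.3326  0.0166]
far [ 0.6479 -0.3283  0.0039]
base [ 0.5221 -0.1329  0.0069]
cheekL [ 0.7412 -0.0938  0.0465]
cheekR [ 0.7397 -0.2129  0.0404]
plate [ 0.6857 -0.1256  0.0406]
block [ 0.7058 -0.1478  0.0616]
offcut [0.5583 0.0833 0.0254]
```

View pics/crop1.png

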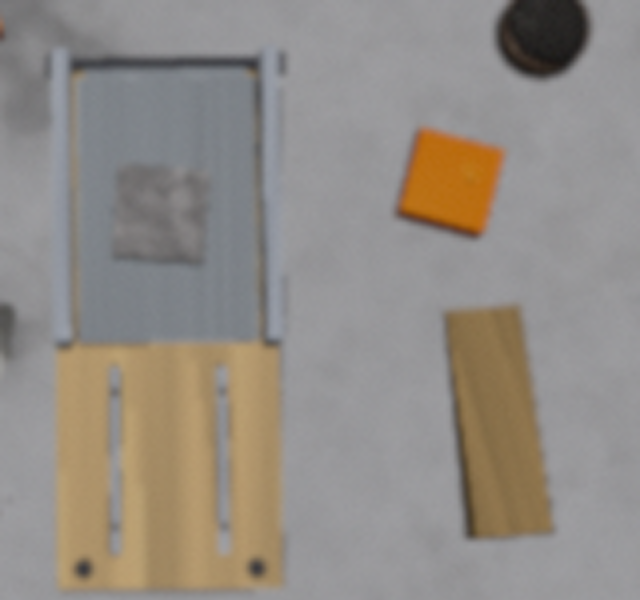

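View pics/crop2.png

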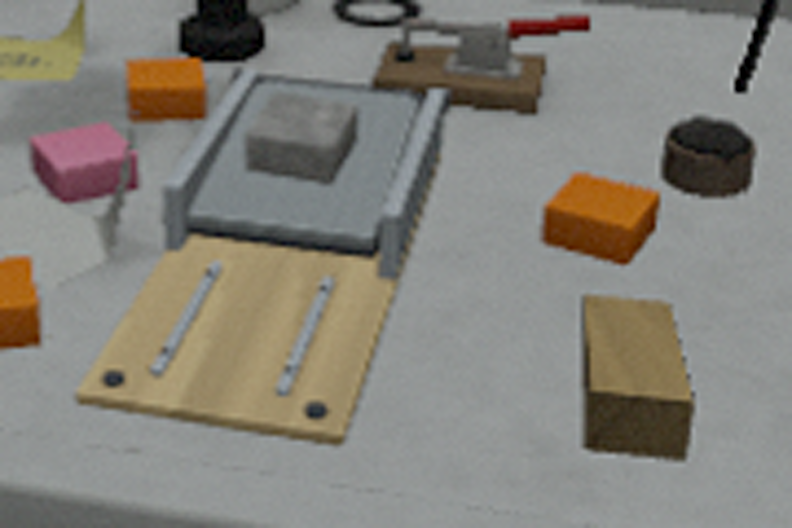

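```bash
python3 - <<'E'
from h import *
from scipy.optimize import least_squares
def pix(l,s=4,o=(235,120)): return np.array(l,float)/s-0.5+0.5/s+np.array(o)+0.0
def fit(cams,x0,zfix=True):
    def tr(q,M):
        c,s=np.cos(q[2]),np.sin(q[2]); return np.c_[q[0]+c*M[:,0]-s*M[:,1],q[1]+s*M[:,0]+c*M[:,1],M[:,2]]
    f=lambda q:np.concatenate([(proj(n,tr(q,np.array(M)/1000))-uv).ravel() for n,M,uv in cams])
    r=least_squares(f,x0,loss='soft_l1');return r.x,r.fun.reshape(-1,2).round(1)
# image left = +y
Mt=[(-150,63,8),(-150,-63,8),(-130,30,13),(-25,30,13),(-130,-30,13),(-25,-30,13),(-15,63,48),(-15,-63,48)]
ut=pix([(57,590),(284,588),(115,555),(115,365),(222,553),(222,365),(55,345),(284,345)])
Ms=[(-150,63,8),(-150,-63,8),(-130,30,13),(-25,30,13),(-130,-30,13),(-25,-30,13),(-15,63,48)]
us=pix([(78,400),(342,440),(157,374),(215,263),(285,392),(328,278),(167,188)],4.4,(200,165))
for nm,c in(('top',[('top',Mt,ut)]),('side',[('side',Ms,us)]),('both',[('top',Mt,ut),('side',Ms,us)])):
    q,r=fit(c,[.65,-.15,0]);print('stand',nm,q.round(4));print(r.tolist())
Wt=[(82,22,4),(82,-22,4),(-48,22,32.6),(-48,-22,32.6)]
wt=pix([(444,312),(520,306),(469,537),(554,533)])
Ws=Wt+[(-48,22,0),(-48,-22,0)]
ws=pix([(584,296),(671,302),(584,393),(692,402),(584,448),(685,458)],4.4,(200,165))
for nm,c in(('top',[('top',Wt,wt)]),('side',[('side',Ws,ws)]),('both',[('top',Wt,wt),('side',Ws,ws)])):
    q,r=fit(c,[.6,-.33,0]);print('wedge',nm,q.round(4));print(r.tolist())
E
```

```text
stand top [ 0.6555 -0.1507 -0.0162]
[[-0.2, 0.3], [-0.1, 0.6], [0.1, -0.0], [-0.1, 0.2], [0.5, 0.4], [0.0, 0.1], [-0.6, -0.9], [0.4, -1.2]]
stand side [ 0.6534 -0.1487 -0.0039]
[[-0.6, -0.8], [1.0, -0.2], [0.0, -0.0], [0.6, 0.2], [-0.3, 0.3], [0.5, 0.2], [-1.3, 0.1]]
stand both [ 0.6549 -0.1501 -0.0141]
[[-0.3, 0.6], [-0.2, 0.8], [-0.1, 0.3], [-0.3, 0.6], [0.4, 0.6], [-0.2, 0.3], [-0.9, -0.5], [0.2, -1.0], [-0.3, -1.4], [1.0, -0.5], [0.3, -0.5], [1.2, -0.1], [-0.2, -0.1], [1.1, -0.0], [-0.5, -0.3]]
wedge top [ 0.5787 -0.3326  0.0423]
[[-0.1, -0.6], [0.1, -0.3], [0.7, 0.7], [-0.7, 0.2]]
wedge side [ 0.5806 -0.3315  0.0481]
[[-0.1, -0.5], [-0.0, 0.1], [1.1, -0.9], [0.2, -0.3], [-0.6, 0.5], [-0.4, 1.0]]
wedge both [ 0.5793 -0.3319  0.0435]
[[-0.5, -0.8], [-0.3, -0.6], [0.3, 0.4], [-1.0, -0.1], [0.2, -0.2], [0.3, 0.5], [1.1, -0.6], [0.3, 0.1], [-0.5, 0.9], [-0.3, 1.5]]
```

```bash
cat >> h.py <<'E'
from scipy.spatial.transform import Rotation as Ro
def Rtool(yaw,s=1):
    x=np.array([0,0,-1.]); z=s*np.array([-np.sin(yaw),np.cos(yaw),0]); return Ro.from_matrix(np.c_[x,np.cross(z,x),z])
def delta(p,R,o=None,p0=None,R0=None):
    o=o or robot.observe(); p0=o['tool_pos'] if p0 is None else p0; R0=Ro.from_euler('xyz',o['tool_rot']) if R0 is None else R0
    return (R0.inv().apply(np.array(p)-p0)*1000).round(1),(R0.inv()*R).as_rotvec(degrees=True).round(2)
E
python3 - <<'E'
from h import *
o=robot.observe();R0=Ro.from_euler('xyz',o['tool_rot']);print(R0.as_matrix().round(3))
for s in(1,-1):
    for p in ([.42,.12,.2],[.5465,-.3333,.13]): print(s,delta(p,Rtool(.0435,s)))
E
```

```text
[[-0.001 -0.935  0.354]
 [-0.001  0.354  0.935]
 [-1.     0.    -0.001]]
1 (array([  26.4, -350.4, -263.7]), array([-23.22,  -0.07,  -0.03]))
1 (array([  96.8, -629.2, -642.8]), array([-23.22,  -0.07,  -0.03]))
-1 (array([  26.4, -350.4, -263.7]), array([ 1.5678e+02, -4.0000e-02,  1.0000e-01]))
-1 (array([  96.8, -629.2, -642.8]), array([ 1.5678e+02, -4.0000e-02,  1.0000e-01]))
```

move_arm(deltas=[{"dp": [0.026, -0.35, -0.264], "turn": [-23.2, 0, 0]}, {"dp": [0.026, -0.35, -0.264], "turn": [-23.2, 0, 0]}, {"dp": [0.026, -0.35, -0.264], "turn": [-23.2, 0, 0]}, {"dp": [0.026, -0.35, -0.264], "turn": [-23.2, 0, 0]}, {"dp": [0.026, -0.35, -0.264], "turn": [-23.2, 0, 0]}, {"dp": [0.026, -0.35, -0.264], "turn": [-23.2, 0, 0]}, {"dp": [0.026, -0.35, -0.264], "turn": [-23.2, 0, 0]}, {"dp": [0.026, -0.35, -0.264], "turn": [-23.2, 0, 0]}, {"dp": [0.097, -0.629, -0.643], "turn": [-23.2, 0, 0]}, {"dp": [0.097, -0.629, -0.643], "turn": [-23.2, 0, 0]}], hand=0.08, squeeze=40)

```text
time: 1.1
tool_pos: [0.4218, 0.0677, 0.1894]
tool_rot: [-0.546, 1.571, 1.068]
contact_force: [1.7, 0.6, -0.4]
opening: 0.08
```

```bash
python3 - <<'E'
from h import *
o=robot.observe();print(o['time'],o['tool_pos'],o['qpos'],delta([.5465,-.3333,.10],Rtool(.0435)))
E
```

```text
1.1 [0.42181446 0.06774223 0.18938939] [-2.06883741e-02  2.01993847e-01  1.83240201e+00  1.88973004e-04
  1.10710831e+00 -1.63469106e+00] (array([  89.3, -107.3, -406.1]), array([-0.02,  0.01,  0.01]))
```

move_arm(deltas=[{"dp": [0.089, -0.107, -0.4]}, {"dp": [0.089, -0.107, -0.4]}, {"dp": [0.089, -0.107, -0.4]}, {"dp": [0.089, -0.107, -0.4]}, {"dp": [0.089, -0.107, -0.4]}, {"dp": [0.089, -0.107, -0.4]}, {"dp": [0.089, -0.107, -0.4]}, {"dp": [0.089, -0.107, -0.4]}, {"dp": [0.089, -0.107, -0.4]}, {"dp": [0.089, -0.107, -0.4]}])

```text
invalid input
```

```bash
python3 - <<'E'
from h import *
o=robot.observe();print(o['time'],o['tool_pos'],delta([.5465,-.3333,.008],Rtool(.0435)))
p,d=robot.read_camera('side')
cv2.imwrite('pics/s1.png',cv2.resize(p[100:290,200:420,::-1],None,fx=3.5,fy=3.1))
p,d=robot.read_camera('top')
cv2.imwrite('pics/t1.png',cv2.resize(p[120:290,235:415,::-1],None,fx=3.5,fy=3.5))
E
```

```text
1.1 [0.42181446 0.06774223 0.18938939] (array([ 181.3, -107.3, -406.1]), array([-0.02,  0.01,  0.01]))
```

View pics/s1.png

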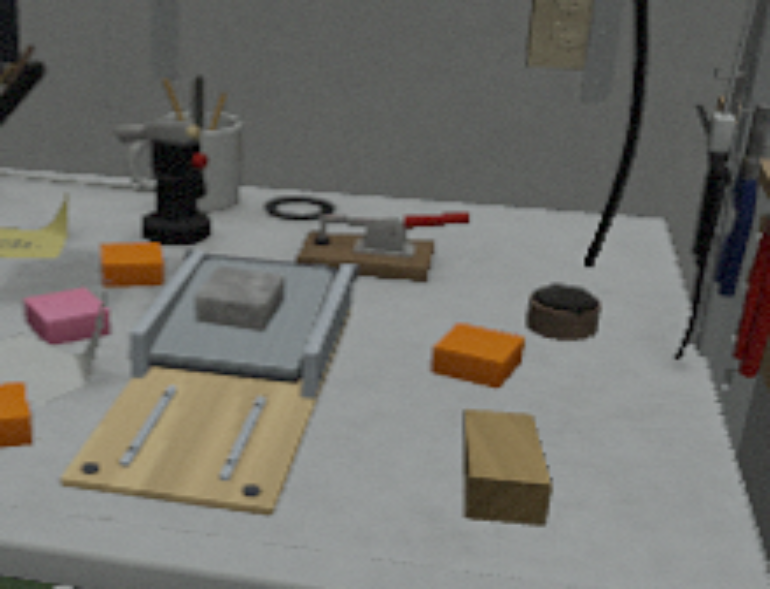

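View pics/t1.png

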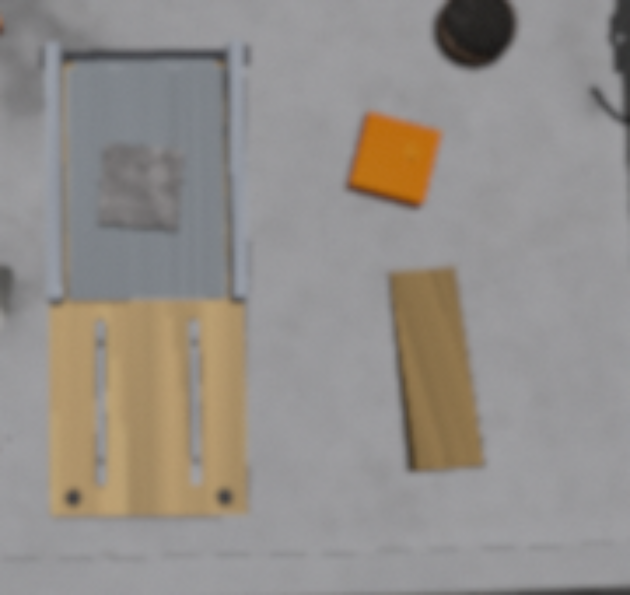

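The move was refused because the rows had no "turn", so nothing moved. The view is unchanged: wedge at the right of the stand, thin end away. I'm resending it with the turn included.

move_arm(deltas=[{"dp": [0.089, -0.107, -0.4], "turn": [0, 0, 0]}, {"dp": [0.089, -0.107, -0.406], "turn": [0, 0, 0]}, {"dp": [0.089, -0.107, -0.406], "turn": [0, 0, 0]}, {"dp": [0.089, -0.107, -0.406], "turn": [0, 0, 0]}, {"dp": [0.089, -0.107, -0.406], "turn": [0, 0, 0]}, {"dp": [0.089, -0.107, -0.406], "turn": [0, 0, 0]}, {"dp": [0.089, -0.107, -0.406], "turn": [0, 0, 0]}, {"dp": [0.089, -0.107, -0.406], "turn": [0, 0, 0]}, {"dp": [0.089, -0.107, -0.406], "turn": [0, 0, 0]}, {"dp": [0.089, -0.107, -0.406], "turn": [0, 0, 0]}])

```text
time: 2.2
tool_pos: [0.546, -0.3337, 0.0987]
tool_rot: [1.085, 1.57, 2.696]
contact_force: [1.4, -0.6, 0.0]
opening: 0.0801
```

```bash
python3 - <<'E'
from h import *
p,d=robot.read_camera('side')
cv2.imwrite('pics/s2.png',cv2.resize(p[100:290,200:420,::-1],None,fx=3.5,fy=3.1))
p,d=robot.read_camera('top')
cv2.imwrite('pics/t2.png',cv2.resize(p[120:290,235:415,::-1],None,fx=3.5,fy=3.5))
o=robot.observe();print(o['time'],o['tool_pos'],o['contact_force'],delta([.5465,-.3333,.008],Rtool(.0435)))
E
```

```text
2.3 [ 0.54566053 -0.33026676  0.09981049] [-1.00612439  1.22973881 -0.02807684] (array([91.8, -0.8, -3.2]), array([-0.04,  0.11, -0.08]))
```

View pics/s2.png

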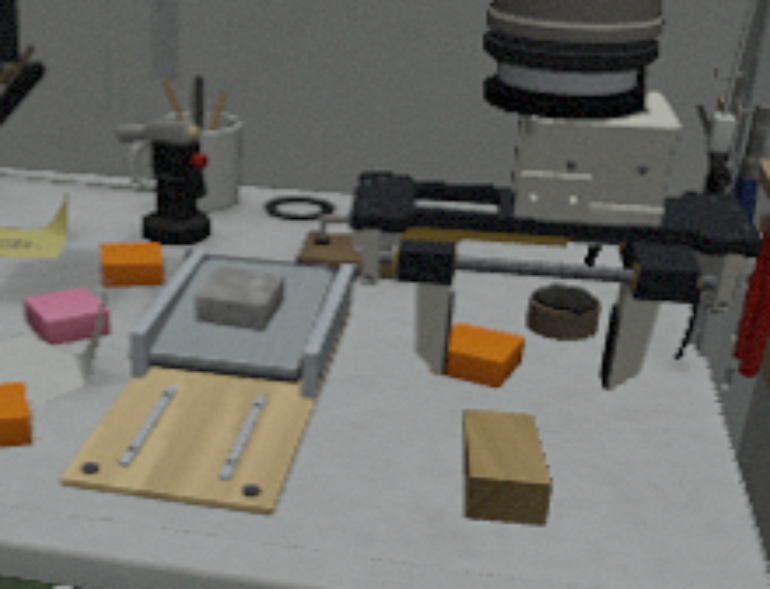

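View pics/t2.png

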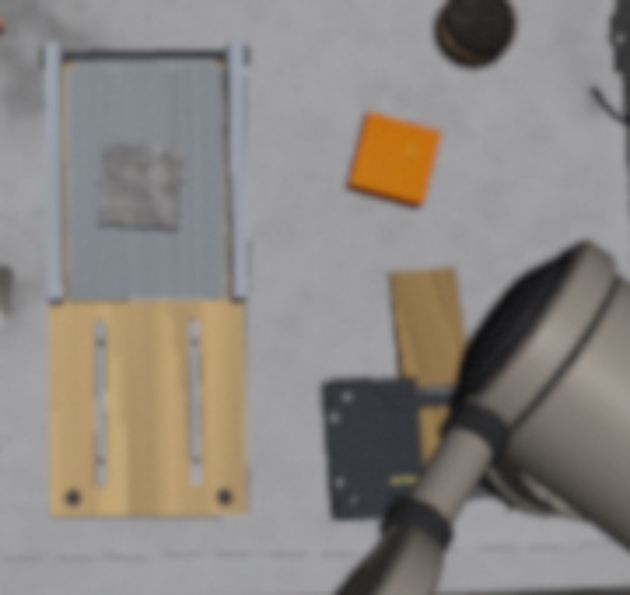

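move_arm(deltas=[{"dp": [0.05, 0, 0], "turn": [0, 0, 0]}, {"dp": [0.07, 0, 0], "turn": [0, 0, 0]}, {"dp": [0.08, 0, 0], "turn": [0, 0, 0]}, {"dp": [0.088, 0, 0], "turn": [0, 0, 0]}, {"dp": [0.092, 0, 0], "turn": [0, 0, 0]}, {"dp": [0.092, 0, 0], "turn": [0, 0, 0]}, {"dp": [0.092, 0, 0], "turn": [0, 0, 0]}])

```text
time: 3.0
tool_pos: [0.5464, -0.3316, 0.0098]
tool_rot: [-2.217, 1.569, -0.603]
contact_force: [-0.0, -0.5, 0.3]
opening: 0.0799
```

move_arm(deltas=[{"dp": [0, 0, 0], "turn": [0, 0, 0]}, {"dp": [0, 0, 0], "turn": [0, 0, 0]}, {"dp": [0, 0, 0], "turn": [0, 0, 0]}, {"dp": [0, 0, 0], "turn": [0, 0, 0]}, {"dp": [0, 0, 0], "turn": [0, 0, 0]}, {"dp": [0, 0, 0], "turn": [0, 0, 0]}, {"dp": [0, 0, 0], "turn": [0, 0, 0]}, {"dp": [0, 0, 0], "turn": [0, 0, 0]}], hand=0.02, squeeze=40)

```text
time: 3.8
tool_pos: [0.5459, -0.3314, 0.0088]
tool_rot: [-2.459, 1.571, -0.845]
contact_force: [-1.0, -0.9, 0.6]
opening: 0.0441
```

```bash
python3 - <<'E'
from h import *
for i in range(3):
    p,d=robot.read_camera('side')
    o=robot.observe();print(o['time'],o['tool_pos'],o['tool_rot'],o['contact_force'],o['opening'])
cv2.imwrite('pics/s3.png',cv2.resize(p[100:290,200:420,::-1],None,fx=3.5,fy=3.1))
E
```

```text
3.85 [ 0.54585272 -0.33143655  0.00877278] [-2.45900274  1.57060014 -0.84511705] [ 0.21730222 -1.0281188   0.6707657 ] 0.043397759763398894
3.9 [ 0.54584811 -0.33141932  0.00876915] [-2.65119575  1.57061555 -1.03727007] [-1.14764561 -1.27583527  1.01473891] 0.043408228966098715
3.95 [ 0.54586553 -0.33142607  0.0087806 ] [-2.29819943  1.57059005 -0.68434898] [ 0.1386335  -0.15166006  0.5096955 ] 0.04378065902977939
```

View pics/s3.png

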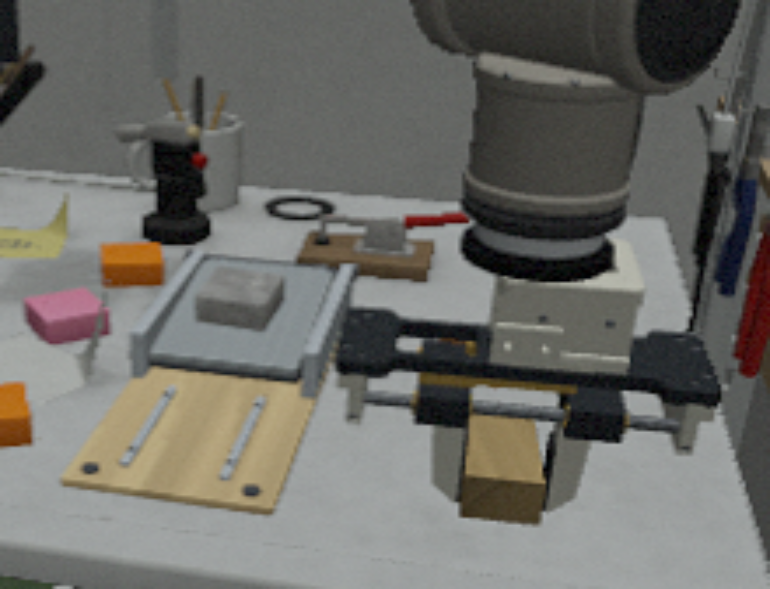

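```bash
python3 - <<'E'
from h import *
o=robot.observe();R=Ro.from_euler('xyz',o['tool_rot']).as_matrix();print(R.round(4)[:,2],np.arctan2(-R[0,2],R[1,2]))
print(delta([.525,-.1486,.07],Rtool(-.012)))
E
```

```text
[-4.300e-02  9.991e-01 -1.000e-04] 0.043054111878482605
(array([-61.2,  13. , 183.5]), array([ 3.15, -0.01,  0.01]))
```

move_arm(deltas=[{"dp": [-0.03, 0, 0], "turn": [0, 0, 0]}, {"dp": [-0.061, 0, 0], "turn": [0, 0, 0]}, {"dp": [-0.061, 0.0, 0.03], "turn": [0, 0, 0]}, {"dp": [-0.061, 0.005, 0.065], "turn": [1, 0, 0]}, {"dp": [-0.061, 0.01, 0.1], "turn": [2, 0, 0]}, {"dp": [-0.061, 0.013, 0.135], "turn": [3, 0, 0]}, {"dp": [-0.061, 0.013, 0.165], "turn": [3.15, 0, 0]}, {"dp": [-0.061, 0.013, 0.183], "turn": [3.15, 0, 0]}, {"dp": [-0.061, 0.013, 0.1835], "turn": [3.15, 0, 0]}, {"dp": [-0.061, 0.013, 0.1835], "turn": [3.15, 0, 0]}])

```text
time: 4.95
tool_pos: [0.5254, -0.1489, 0.0698]
tool_rot: [-2.273, 1.57, -0.713]
contact_force: [-0.1, 0.9, -1.9]
opening: 0.0437
```

```bash
python3 - <<'E'
from h import *
p,d=robot.read_camera('side')
cv2.imwrite('pics/s4.png',cv2.resize(p[120:290,180:380,::-1],None,fx=4,fy=3.5))
p,d=robot.read_camera('top')
cv2.imwrite('pics/t4.png',cv2.resize(p[120:290,225:345,::-1],None,fx=3.5,fy=3.5))
o=robot.observe();print(o['time'],o['tool_pos'],o['contact_force'],o['opening'],delta([.525,-.1486,.017],Rtool(-.012)))
E
```

```text
5.05 [ 0.52530229 -0.14969728  0.06968931] [ 0.83777518 -0.26296458 -2.16854979] 0.04353402394762227 (array([52.7,  0.3,  1.1]), array([-0.04, -0.02,  0.03]))
```

View pics/s4.png

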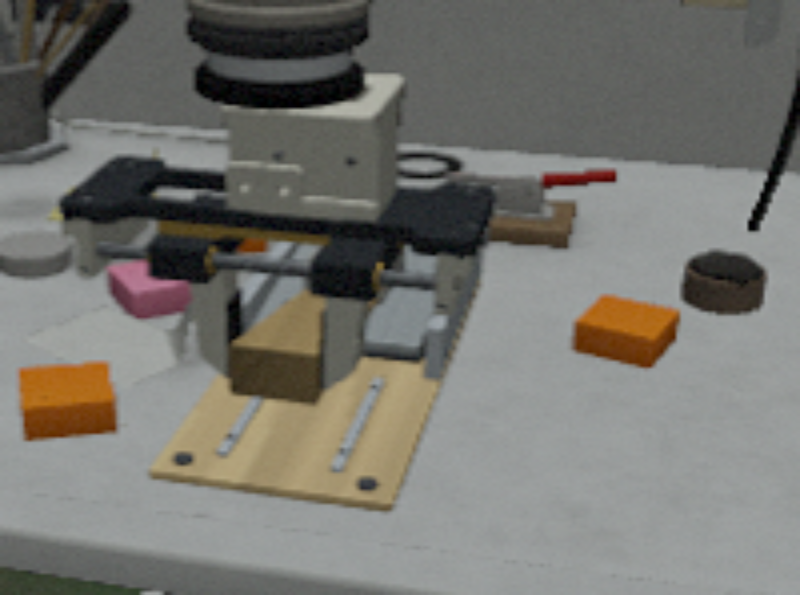

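View pics/t4.png

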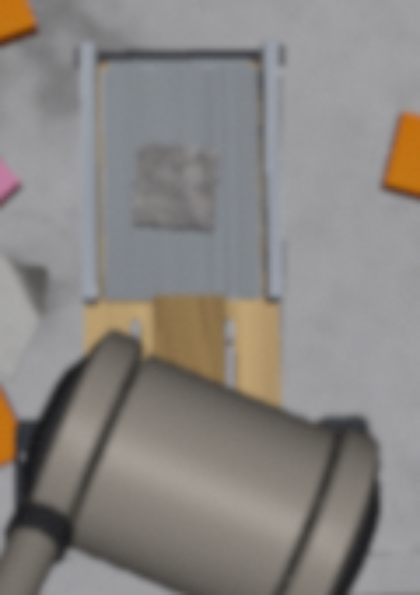

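move_arm(deltas=[{"dp": [0, 0.015, 0.001], "turn": [0, 0, 0]}, {"dp": [0.02, 0.015, 0.0015], "turn": [0, 0, 0]}, {"dp": [0.035, 0.015, 0.0015], "turn": [0, 0, 0]}, {"dp": [0.044, 0.015, 0.0015], "turn": [0, 0, 0]}, {"dp": [0.048, 0.015, 0.0015], "turn": [0, 0, 0]}, {"dp": [0.05, 0.015, 0.0015], "turn": [0, 0, 0]}, {"dp": [0.052, 0.015, 0.0015], "turn": [0, 0, 0]}, {"dp": [0.052, 0.015, 0.0015], "turn": [0, 0, 0]}])

```text
time: 5.85
tool_pos: [0.5102, -0.147, 0.0179]
tool_rot: [-1.849, 1.57, -0.29]
contact_force: [-0.3, 0.5, -1.7]
opening: 0.0442
```

```bash
python3 - <<'E'
from h import *
p,d=robot.read_camera('side')
cv2.imwrite('pics/s5.png',cv2.resize(p[140:290,190:350,::-1],None,fx=5,fy=4))
p,d=robot.read_camera('top')
cv2.imwrite('pics/t5.png',cv2.resize(p[120:290,225:345,::-1],None,fx=3.5,fy=3.5))
o=robot.observe();print(o['time'],o['tool_pos'],o['contact_force'],o['opening'])
E
```

```text
5.95 [ 0.51024411 -0.14693929  0.01810977] [ 0.42083984 -0.13553318 -1.84804425] 0.04383930221212785
```

View pics/s5.png

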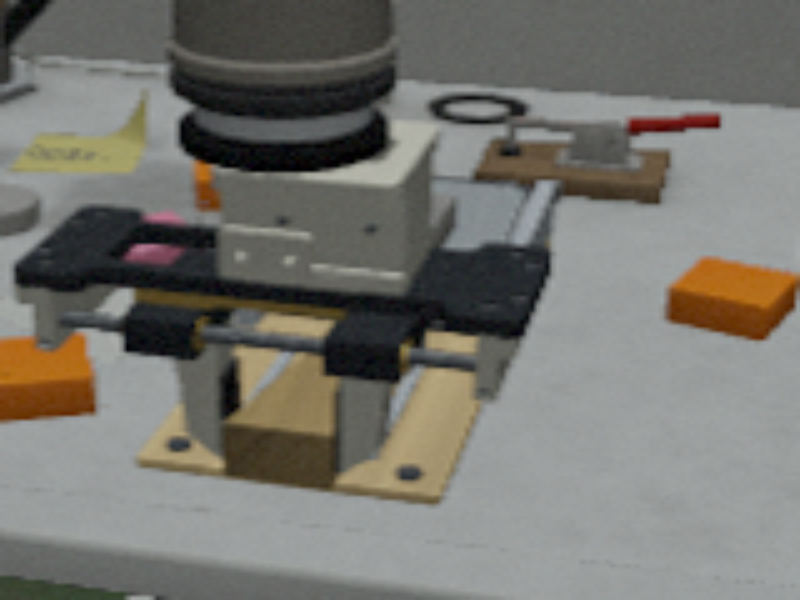

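View pics/t5.png

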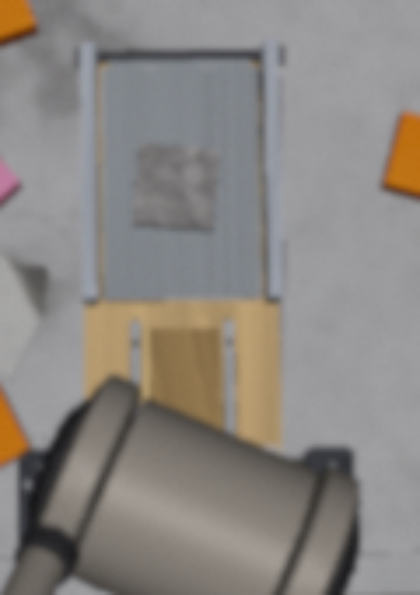

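move_arm(deltas=[{"dp": [0.001, 0, 0.001], "turn": [0, 0, 0]}, {"dp": [0.0015, 0, 0.001], "turn": [0, 0, 0]}, {"dp": [0.0015, 0, 0.001], "turn": [0, 0, 0]}])

```text
time: 6.25
tool_pos: [0.5102, -0.1457, 0.0167]
tool_rot: [-1.605, 1.57, -0.046]
contact_force: [-2.3, 0.8, 3.7]
opening: 0.0435
```

move_arm(deltas=[{"dp": [-0.0003, -0.006, 0], "turn": [0, 0, 0]}, {"dp": [-0.0003, -0.014, 0], "turn": [0, 0, 0]}, {"dp": [-0.0003, -0.022, 0], "turn": [0, 0, 0]}, {"dp": [-0.0003, -0.03, 0], "turn": [0, 0, 0]}, {"dp": [-0.0003, -0.038, 0], "turn": [0, 0, 0]}, {"dp": [-0.0003, -0.044, 0], "turn": [0, 0, 0]}, {"dp": [-0.0003, -0.044, 0], "turn": [0, 0, 0]}])

```text
time: 6.95
tool_pos: [0.5549, -0.1464, 0.0167]
tool_rot: [-2.182, 1.571, -0.623]
contact_force: [-2.5, 0.2, 5.7]
opening: 0.0435
```

```bash
python3 - <<'E'
from h import *
p,d=robot.read_camera('side')
cv2.imwrite('pics/s6.png',cv2.resize(p[140:290,190:350,::-1],None,fx=5,fy=4))
p,d=robot.read_camera('top')
cv2.imwrite('pics/t6.png',cv2.resize(p[120:290,225:345,::-1],None,fx=3.5,fy=3.5))
o=robot.observe();print(o['time'],o['tool_pos'],o['contact_force'],o['torque'],o['opening'])
E
```

```text
7.05 [ 0.55489041 -0.14639526  0.01675177] [-1.5009544   0.8312335   4.65413816] [0.10839554 0.24967411 0.0031186 ] 0.043620601846246436
```

View pics/t6.png

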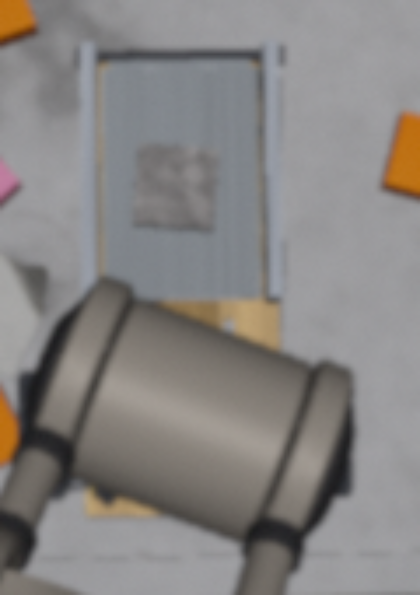

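move_arm(deltas=[{"dp": [0, -0.005, 0], "turn": [0, 0, 0]}, {"dp": [0, -0.01, 0], "turn": [0, 0, 0]}, {"dp": [0, -0.016, 0], "turn": [0, 0, 0]}, {"dp": [0, -0.022, 0], "turn": [0, 0, 0]}, {"dp": [0, -0.028, 0], "turn": [0, 0, 0]}, {"dp": [0, -0.034, 0], "turn": [0, 0, 0]}, {"dp": [0, -0.04, 0], "turn": [0, 0, 0]}, {"dp": [0, -0.045, 0], "turn": [0, 0, 0]}, {"dp": [0, -0.045, 0], "turn": [0, 0, 0]}])

```text
time: 7.95
tool_pos: [0.5972, -0.1467, 0.0167]
tool_rot: [1.441, 1.566, 3.001]
contact_force: [-11.9, 0.6, 12.0]
opening: 0.0437
```

```bash
python3 - <<'E'
from h import *
p,d=robot.read_camera('side')
cv2.imwrite('pics/s7.png',cv2.resize(p[140:290,190:350,::-1],None,fx=5,fy=4))
np.savez('s7.npz',p=p,d=d)
p,d=robot.read_camera('top'); np.savez('t7.npz',p=p,d=d)
cv2.imwrite('pics/t7.png',cv2.resize(p[120:290,225:345,::-1],None,fx=3.5,fy=3.5))
o=robot.observe();print(o['time'],o['tool_pos'],o['contact_force'],o['torque'],o['opening'])
E
```

```text
8.05 [ 0.59716633 -0.14664247  0.01670842] [-11.70100716   1.08108501  10.52941701] [-0.15260915  1.7137724  -0.0151019 ] 0.043437296910426484
```

View pics/s7.png

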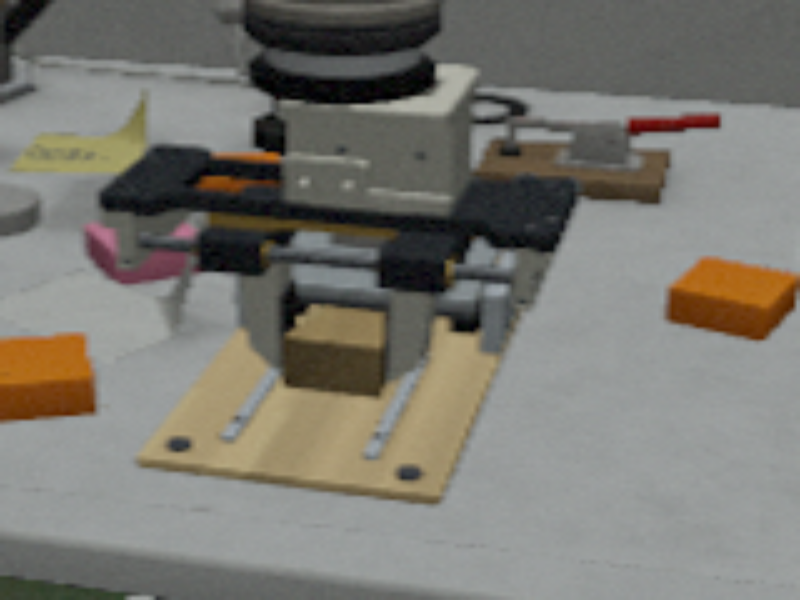

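View pics/t7.png

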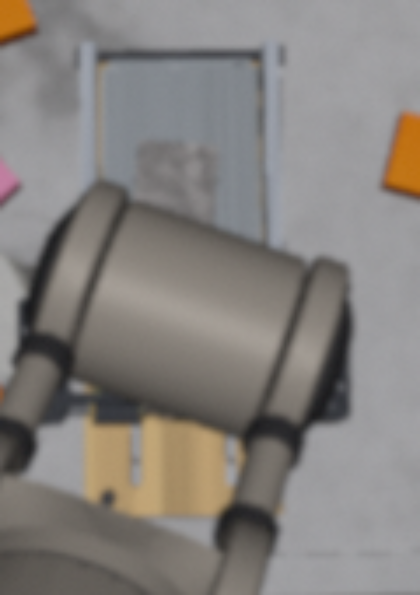

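move_arm(deltas=[{"dp": [0, -0.004, 0], "turn": [0, 0, 0]}, {"dp": [0, -0.008, 0], "turn": [0, 0, 0]}, {"dp": [0, -0.012, 0], "turn": [0, 0, 0]}, {"dp": [0, -0.016, 0], "turn": [0, 0, 0]}, {"dp": [0, -0.02, 0], "turn": [0, 0, 0]}, {"dp": [0, -0.02, 0], "turn": [0, 0, 0]}])

```text
time: 8.65
tool_pos: [0.6171, -0.147, 0.0167]
tool_rot: [1.446, 1.566, 3.005]
contact_force: [-11.5, 0.8, 11.5]
opening: 0.0438
```

```bash
python3 - <<'E'
from h import *
p,d=robot.read_camera('side')
cv2.imwrite('pics/s8.png',cv2.resize(p[140:290,190:350,::-1],None,fx=5,fy=4))
np.savez('s8.npz',p=p,d=d)
p,d=robot.read_camera('top'); np.savez('t8.npz',p=p,d=d)
o=robot.observe();print(o['time'],o['tool_pos'],o['contact_force'],o['opening'])
cv2.imwrite('pics/t8.png',cv2.resize(p[120:290,225:345,::-1],None,fx=3.5,fy=3.5))
E
```

```text
8.75 [ 0.61713088 -0.14695264  0.01673852] [-10.99765756   0.26218682  10.53505509] 0.04405169769405804
```

View pics/s8.png

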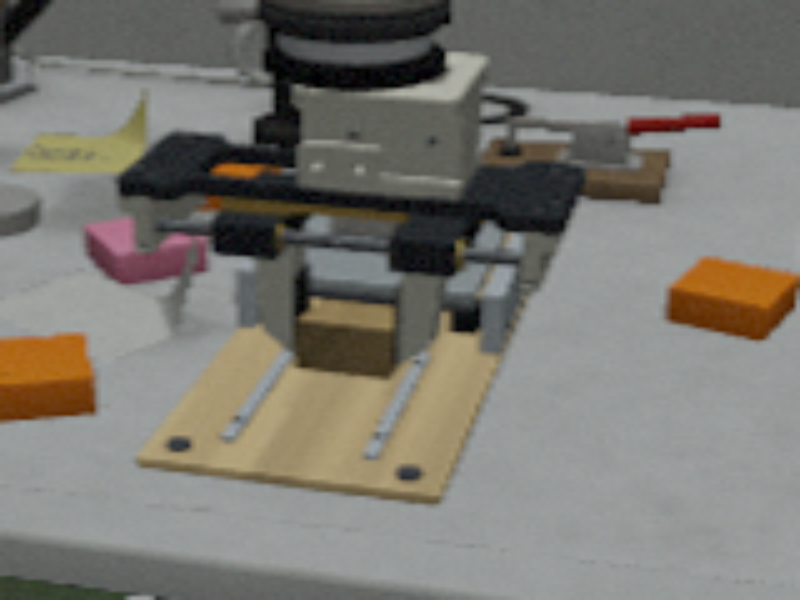

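View pics/t8.png

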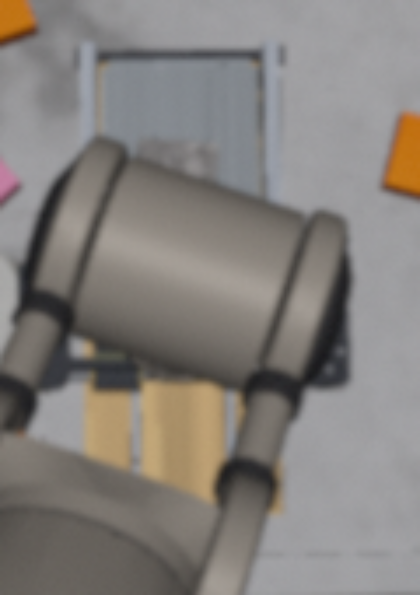

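move_arm(deltas=[{"dp": [0, 0, 0], "turn": [0, 0, 0]}, {"dp": [0, 0, 0], "turn": [0, 0, 0]}, {"dp": [0, 0, 0], "turn": [0, 0, 0]}, {"dp": [0, 0, 0], "turn": [0, 0, 0]}, {"dp": [0, 0, 0], "turn": [0, 0, 0]}], hand=0.064)

```text
time: 9.25
tool_pos: [0.6191, -0.147, 0.0163]
tool_rot: [-0.697, 1.571, 0.862]
contact_force: [0.1, -0.1, -0.7]
opening: 0.064
```

move_arm(deltas=[{"dp": [0, 0.01, 0], "turn": [0, 0, 0]}, {"dp": [-0.01, 0.03, 0], "turn": [0, 0, 0]}, {"dp": [-0.04, 0.05, 0], "turn": [0, 0, 0]}, {"dp": [-0.08, 0.08, 0], "turn": [0, 0, 0]}, {"dp": [-0.1, 0.12, 0], "turn": [0, 0, 0]}, {"dp": [-0.12, 0.16, 0.05], "turn": [0, 0, 0]}, {"dp": [-0.12, 0.18, 0.1], "turn": [0, 0, 0]}, {"dp": [-0.12, 0.18, 0.15], "turn": [0, 0, 0]}, {"dp": [-0.12, 0.18, 0.2], "turn": [0, 0, 0]}, {"dp": [-0.12, 0.18, 0.2], "turn": [0, 0, 0]}])

```text
time: 10.25
tool_pos: [0.4407, 0.0583, 0.1371]
tool_rot: [-0.817, 1.569, 0.745]
contact_force: [-0.1, -0.0, 0.3]
opening: 0.0642
```

```bash
python3 - <<'E'
from h import *
p,d=robot.read_camera('side')
cv2.imwrite('pics/s9.png',cv2.resize(p[150:290,190:350,::-1],None,fx=5,fy=4.2))
np.savez('s9.npz',p=p,d=d)
p,d=robot.read_camera('top'); np.savez('t9.npz',p=p,d=d)
o=robot.observe();print(o['time'],o['tool_pos'],o['contact_force'],o['opening'])
cv2.imwrite('pics/t9.png',cv2.resize(p[120:290,225:345,::-1],None,fx=3.5,fy=3.5))
E
```

```text
10.35 [0.44117156 0.05723551 0.13683479] [ 0.33842514 -0.66892743 -0.38825331] 0.06384952572568454
```

View pics/s9.png

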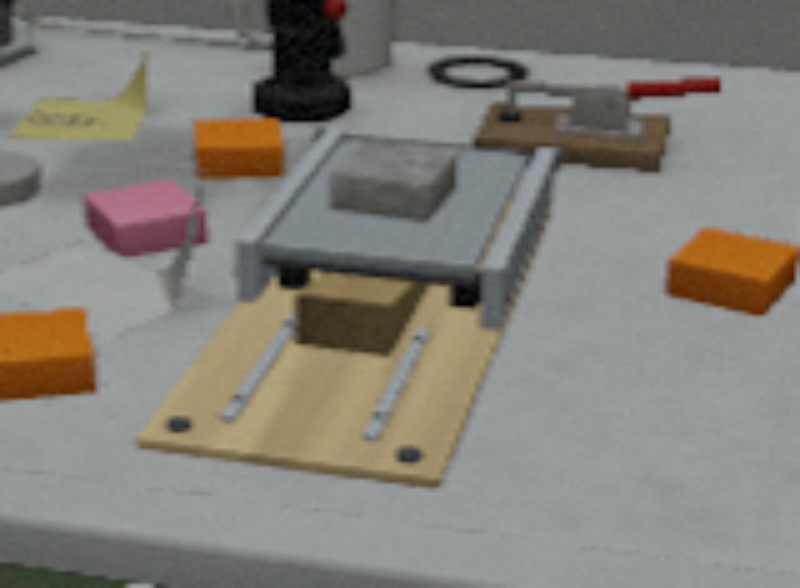

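View pics/t9.png

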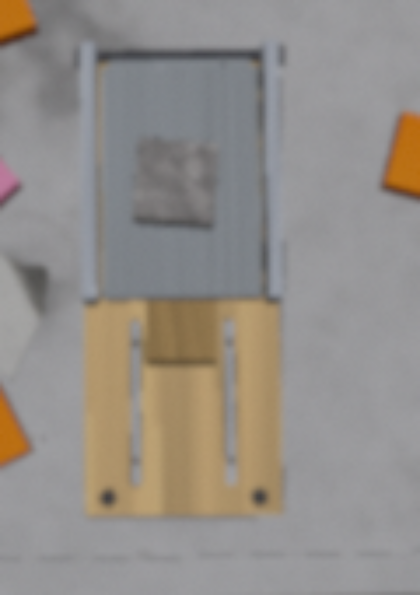

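```bash
python3 - <<'E'
from h import *
S=np.array([.655,-.150]);yaw=-.013;c,s=np.cos(yaw),np.sin(yaw);Rm=np.array([[c,s],[-s,c]])
for n,fs in(('top',('top0','t7','t9')),('side',('side0','s9'))):
  for f in fs:
    d=np.load(f+'.npz')['d'];C=cloud(n,d);L=C.copy();L[...,:2]=(C[...,:2]-S)@Rm.T;L=L.reshape(-1,3)*1000
    L=L[(d.ravel()>0)]
    def sel(x0,x1,y0,y1,z0,z1): return L[(L[:,0]>x0)&(L[:,0]<x1)&(L[:,1]>y0)&(L[:,1]<y1)&(L[:,2]>z0)&(L[:,2]<z1)]
    x0=-5 if f!='t7' else 95
    P=np.vstack([sel(x0,125,-45,-32,20,55),sel(x0,125,32,45,20,55),sel(-5,25,-40,40,20,55)])
    A=np.c_[P[:,0],P[:,1],np.ones(len(P))]
    for _ in range(3):
        k=np.linalg.lstsq(A,P[:,2],rcond=None)[0];r=P[:,2]-A@k;m=abs(r)<3;A,P=A[m],P[m]
    ch=np.vstack([sel(0,125,-61,-55,40,56),sel(0,125,55,61,40,56)])
    b=sel(30,110,-35,35,57,85); dk=sel(-140,-40,70,110,-10,10); fl=sel(-140,-110,-50,50,0,20)
    print(f,'tilt slope',k[:2].round(4),'z at x=-15',(k[2]-15*k[0]).round(1),'hinge140',(k[2]+140*k[0]).round(1),len(P),'cheek',np.median(ch[:,2]).round(1),len(ch),'block',np.median(b,0).round(1),'desk',np.median(dk[:,2]).round(1),'base',np.median(fl[:,2]).round(1))
E
```

```text
top0 tilt slope [0.0979 0.0037] z at x=-15 30.8 hinge140 46.0 1074 cheek 46.5 321 block [55.   2.9 61.8] desk -1.9 base 6.9
t7 tilt slope [ 0.0061 -0.0089] z at x=-15 44.7 hinge140 45.6 139 cheek 46.2 218 block [58.3  0.7 67.3] desk -1.9 base 6.7
t9 tilt slope [ 0.0088 -0.0007] z at x=-15 45.3 hinge140 46.7 1083 cheek 45.9 324 block [55.2  3.  69.8] desk -1.8 base 6.7
side0 tilt slope [ 0.103  -0.0016] z at x=-15 33.1 hinge140 49.1 481 cheek 48.0 151 block [52.3  6.6 63.9] desk 0.3 base 8.8
s9 tilt slope [0.009  0.0028] z at x=-15 48.1 hinge140 49.5 378 cheek 48.2 140 block [42.9  6.2 72. ] desk 0.3 base 8.8
```

move_arm(deltas=[{"dp": [0, 0, -0.05], "turn": [0, 0, 0]}, {"dp": [0, 0, -0.1], "turn": [0, 0, 0]}, {"dp": [0, 0, -0.15], "turn": [0, 0, 0]}, {"dp": [0, -0.02, -0.19], "turn": [0, 0, 0]}, {"dp": [0.02, -0.06, -0.2], "turn": [0, 0, 0]}, {"dp": [0.05, -0.09, -0.2], "turn": [0, 0, 0]}, {"dp": [0.09, -0.11, -0.2], "turn": [0, 0, 0]}, {"dp": [0.115, -0.13, -0.2], "turn": [0, 0, 0]}, {"dp": [0.119, -0.13, -0.2], "turn": [0, 0, 0]}, {"dp": [0.119, -0.13, -0.2], "turn": [0, 0, 0]}])

```text
time: 11.35
tool_pos: [0.5679, -0.1472, 0.0166]
tool_rot: [1.268, 1.568, 2.826]
contact_force: [-0.6, -0.3, 0.9]
opening: 0.0641
```

```bash
python3 - <<'E'
from h import *
o=robot.observe();print(o['time'],o['tool_pos'],o['contact_force'],o['opening'],delta([.614,-.147,.0167],Rtool(-.012)))
E
```

```text
11.35 [ 0.56793024 -0.14722878  0.01658993] [-0.60602965 -0.29341818  0.92048736] 0.06412415115646798 (array([ -0.2, -46.1,   0.8]), array([-0.02,  0.04, -0.14]))
```

move_arm(deltas=[{"dp": [0, -0.015, 0], "turn": [0, 0, 0]}, {"dp": [0, -0.03, 0], "turn": [0, 0, 0]}, {"dp": [0, -0.042, 0], "turn": [0, 0, 0]}, {"dp": [0, -0.046, 0], "turn": [0, 0, 0]}, {"dp": [0, -0.046, 0], "turn": [0, 0, 0]}])

```text
time: 11.85
tool_pos: [0.6151, -0.1477, 0.019]
tool_rot: [-1.941, 1.569, -0.383]
contact_force: [0.7, -0.6, -0.0]
opening: 0.0639
```

move_arm(deltas=[{"dp": [0, 0, 0], "turn": [0, 0, 0]}, {"dp": [0, 0, 0], "turn": [0, 0, 0]}, {"dp": [0, 0, 0], "turn": [0, 0, 0]}, {"dp": [0, 0, 0], "turn": [0, 0, 0]}, {"dp": [0, 0, 0], "turn": [0, 0, 0]}], hand=0.02)

```text
time: 12.35
tool_pos: [0.6145, -0.1471, 0.0177]
tool_rot: [1.33, 1.57, 2.888]
contact_force: [-3.0, -0.4, 4.0]
opening: 0.0437
```

move_arm(deltas=[{"dp": [0, -0.002, 0], "turn": [0, 0, 0]}, {"dp": [0, -0.004, 0], "turn": [0, 0, 0]}, {"dp": [0, -0.0055, 0], "turn": [0, 0, 0]}, {"dp": [0, -0.0065, 0], "turn": [0, 0, 0]}, {"dp": [0, -0.0065, 0], "turn": [0, 0, 0]}])

```text
time: 12.85
tool_pos: [0.6185, -0.147, 0.0177]
tool_rot: [1.443, 1.564, 3.002]
contact_force: [-12.9, 0.1, 10.6]
opening: 0.0436
```

move_arm(deltas=[{"dp": [0, -0.001, 0], "turn": [0, 0, 0]}, {"dp": [0, -0.001, 0], "turn": [0, 0, 0]}])

```text
time: 13.05
tool_pos: [0.6195, -0.147, 0.0177]
tool_rot: [1.44, 1.564, 2.999]
contact_force: [-13.1, -0.3, 10.8]
opening: 0.0436
```

move_arm(deltas=[{"dp": [0, 0, 0], "turn": [0, 0, 0]}, {"dp": [0, 0, 0], "turn": [0, 0, 0]}, {"dp": [0, 0, 0], "turn": [0, 0, 0]}, {"dp": [0, 0, 0], "turn": [0, 0, 0]}, {"dp": [0, 0, 0], "turn": [0, 0, 0]}], hand=0.064)

```text
time: 13.55
tool_pos: [0.6226, -0.1471, 0.0174]
tool_rot: [-1.048, 1.571, 0.511]
contact_force: [0.0, 0.8, 0.0]
opening: 0.0638
```

move_arm(deltas=[{"dp": [0, 0.01, 0], "turn": [0, 0, 0]}, {"dp": [-0.01, 0.03, 0], "turn": [0, 0, 0]}, {"dp": [-0.04, 0.05, 0], "turn": [0, 0, 0]}, {"dp": [-0.08, 0.08, 0], "turn": [0, 0, 0]}, {"dp": [-0.1, 0.12, 0], "turn": [0, 0, 0]}, {"dp": [-0.12, 0.16, 0.05], "turn": [0, 0, 0]}, {"dp": [-0.12, 0.18, 0.1], "turn": [0, 0, 0]}, {"dp": [-0.12, 0.18, 0.15], "turn": [0, 0, 0]}, {"dp": [-0.12, 0.18, 0.2], "turn": [0, 0, 0]}, {"dp": [-0.12, 0.18, 0.2], "turn": [0, 0, 0]}])

```text
time: 14.55
tool_pos: [0.4441, 0.0583, 0.138]
tool_rot: [-0.744, 1.57, 0.817]
contact_force: [0.7, 0.3, -0.2]
opening: 0.064
```

```bash
python3 - <<'E'
from h import *
S=np.array([.655,-.150]);yaw=-.013;c,s=np.cos(yaw),np.sin(yaw);Rm=np.array([[c,s],[-s,c]])
for n in('top','side'):
  for k_ in range(2):
    p,d=robot.read_camera(n); np.savez(f'{n}10.npz',p=p,d=d);C=cloud(n,d);L=C.copy();L[...,:2]=(C[...,:2]-S)@Rm.T;L=L.reshape(-1,3)*1000
    L=L[(d.ravel()>0)]
    def sel(x0,x1,y0,y1,z0,z1): return L[(L[:,0]>x0)&(L[:,0]<x1)&(L[:,1]>y0)&(L[:,1]<y1)&(L[:,2]>z0)&(L[:,2]<z1)]
    x0=-5
    P=np.vstack([sel(x0,125,-45,-32,20,55),sel(x0,125,32,45,20,55),sel(-5,25,-40,40,20,55)])
    A=np.c_[P[:,0],P[:,1],np.ones(len(P))]
    for _ in range(3):
        k=np.linalg.lstsq(A,P[:,2],rcond=None)[0];r=P[:,2]-A@k;m=abs(r)<3;A,P=A[m],P[m]
    ch=np.vstack([sel(0,125,-61,-55,40,56),sel(0,125,55,61,40,56)]);b=sel(30,110,-35,35,57,85)
    print(n,k[:2].round(4),'rim',(k[2]-15*k[0]).round(1),'hinge',(k[2]+140*k[0]).round(1),'cheek',np.median(ch[:,2]).round(1),'block',np.median(b,0).round(1))
  z=(5,4.2) if n=='side' else (3.5,3.5)
  q=p[150:290,190:350] if n=='side' else p[120:290,225:345]
  cv2.imwrite(f'pics/{n}10.png',cv2.resize(q[:,:,::-1],None,fx=z[0],fy=z[1]))
print(robot.observe()['time'])
E
```

```text
top [-0.0007 -0.0037] rim 46.6 hinge 46.5 cheek 46.2 block [55.2  3.1 70.6]
top [-0.0019 -0.0008] rim 46.7 hinge 46.4 cheek 46.2 block [55.3  3.1 70.3]
side [0.0021 0.004 ] rim 49.2 hinge 49.5 cheek 48.2 block [41.5  6.  72.5]
side [-0.0011 -0.0005] rim 49.3 hinge 49.1 cheek 48.3 block [42.1  5.4 72.6]
14.75
```

View pics/side10.png

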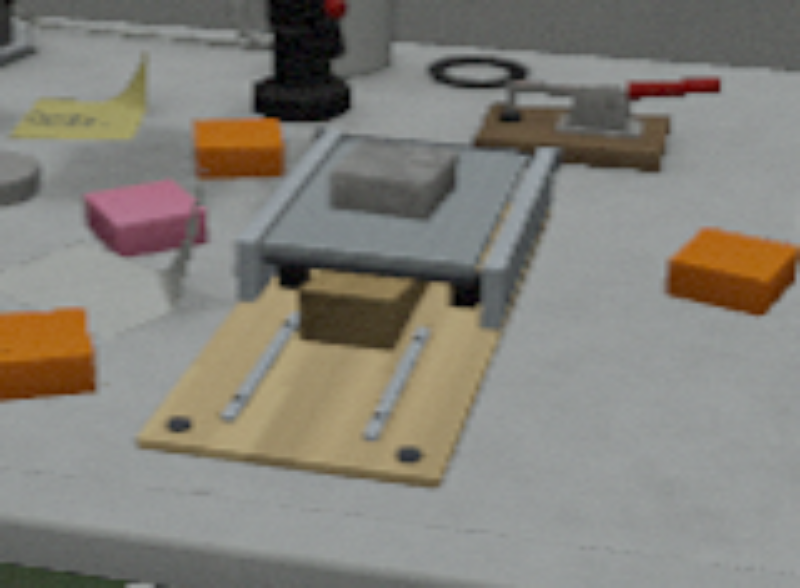

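View pics/top10.png

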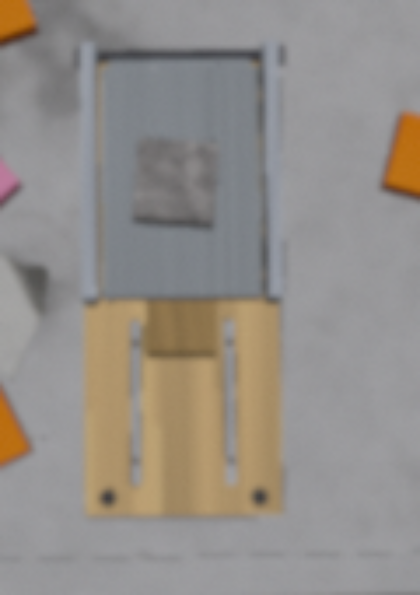

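```bash
python3 -c "
from cell import robot
print(robot.hand_in())"
```

```text
the job is handed in; nothing more can be done
None
```

The plate now sits level on the wedge, and I handed the job in at about 14.8 s. I gripped the wedge across its width, set it in the lane thin end first, and pushed it in. A look partway showed the plate slightly low, so I gripped the wedge again and pushed it about 5 mm further. Then I let go and moved the arm clear.

- **Plate:** the measured slope was within ±0.002 rad of level in both cameras, against about 0.10 rad when it sagged. Its rim reads 0.4 to 1.0 mm above the cheek tops. The hinge end reads about the same amount high, so this looks like depth error rather than tilt.
- **Wedge:** the tip is about 91 mm beyond the lane end, from the arm's position readings. That agrees with the expected level point.
- **Block:** the top camera puts it within 0.3 mm of its starting position on the plate. The side camera's median shifted about 10 mm. It sees the block's front face, so I trusted the top view.
- **Other things:** those in view around the stand look unmoved. I did not check the wood offcut separately at the end.
- **Forces:** the highest wrist force shown at the end of any move was about 17 N.
- **Refused move:** one move call was rejected because it lacked the "turn" value. Nothing moved, and I sent it again.

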